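Rake the stirring sticks up to the board

TASK

Take the wooden rake by its grip and comb the two loose wooden stirring sticks across the worktop up to the long edge of the cutting board that faces them, so that they lie flat on the worktop side by side, parallel to that edge, the first one against the board and the second against the first. Move the sticks only with the rake, never with the gripper, and leave the rake standing on its teeth on the worktop.

Things in the scene. Friction and masses are not known exactly. Their poses are not given: they have to be found in the camera images.
- rake: Brown wooden rake standing on nine flat teeth (8 mm wide, 9 mm gaps, 29 mm tall, 40 mm deep) under a bar 150 mm long (its x), 40 mm deep (y), top at 44 mm. From its middle rises a grip, 40 mm in x, 24 mm in y, from 44 to 113 mm up. Origin: rake's centre at the teeth's lower ends, z up. Both long sides (y = -20, +20 mm) can push. 0.15 to 0.3 kg. Stands beyond the sticks, away from the board.
- stick_a: Flat pale wooden stirring stick, 110 mm long (its x axis), 12 mm wide (y), 8 mm thick (z), plain and square-ended, lying loose and askew on the worktop between rake and board. Origin at its centre. About 20 g. Not to be confused with the marker, pen and pencil lying about.
- stick_b: Second stirring stick, the same as stick_a in every way; lies beside it.
- board: Thin flat off-white cutting board with a grip slot, lying fixed on the worktop: 160 mm wide (its x axis), 230 mm long (its y axis), 9 mm thick. Origin: centre of its underside. Its long edges are at x = -80 and +80 mm, parallel to its y axis. It may lie to the left or to the right of the sticks.

How it is judged:
At the end, for the whole second after the job is handed in: Both sticks lie flat on the worktop along one long edge of the board, within 10 degrees of parallel, centres within 110 mm of the edge's middle; the nearer has its centre within 16 mm of the edge, the other within 38 mm; the rake stands on its teeth on the worktop; all at rest (((x of stick_a in the frame of board between 0.08 and 0.118 m and x of stick_b in the frame of board between 0.08 and 0.118 m and x of any of stick_a, stick_b in the frame of board below 0.096 m) or (x of stick_a in the frame of board between -0.118 and -0.08 m and x of stick_b in the frame of board between -0.118 and -0.08 m and x of any of stick_a, stick_b in the frame of board above -0.096 m)) and angle between the x axis of each of stick_a, stick_b and the y axis of board, either way round below 0.175 rad and height (world z) of each of stick_a, stick_b below 0.009 m and linear speed of each of stick_a, stick_b, rake below 0.02 m/s and y of stick_a in the frame of board between -0.11 and 0.11 m and y of stick_b in the frame of board between -0.11 and 0.11 m and angle between rake's own z axis and vertical below 0.15 rad and height (world z) of rake below 0.008 m); the robot touches nothing.
It fails at once if the gripper or arm touches a stick (contact force between any of the fingers, the arm and stick_a above 0.5 N or contact force between any of the fingers, the arm and stick_b above 0.5 N).
It also fails if it takes over 40 s, if anything falls off the work surface, if the arm or the gripper's body presses on something with over 40 N, if the wrist force passes 120 N, or if a joint passes its speed limit or range.

ROBOT

A 7-joint arm with a two-finger parallel gripper is mounted at the origin on a cart in front of the work surface, level with it; the furniture and walls round the work are solid. World frame = base frame: x ahead of the robot, y to its left, z up, the work surface at z = 0. Lengths are in m, angles in rad, forces in N, time in s.
With the tool pointing down it reaches from about 0.425 to 0.8 m from the base axis. Payload 8.3 kg.
Tool frame: the origin (TCP) lies between the finger pads; the fingertips stand 17 mm ahead of it and the grasp point (between the pads) lies 2 mm behind it; z points along the fingers, y is the line along which they close (so a half turn about z gives the same grasp; the last joint's range is limited). The gripper opens to 85 mm and grips with 20 to 120 N. Pads are 22 mm wide; open, the fingers measure 114 mm over their backs; the gripper's body (76 mm by 85 mm) begins 54 mm behind the grasp point. The pads swing forward as they close: fully open they stand 13 mm farther back than shut.
Start: joints at [-1.314, 0.383, 0.016, 1.37, -0.006, 1.388, -0.046], TCP at [0.196, 0.593, 0.248] pointing down, gripper open.
Joint ranges: [-2.95, 2.95], [-0.25, 2.06], [-1.52, 1.56], [0.18, 2.33], [-1.44, 4.58], [0.02, 2.06], [-3.01, 3.01]. Speed limits (rad/s): [2.39, 2.39, 3.01, 3.01, 3.14, 3.14, 3.14].

INTERFACE

Orientations are given as a 3x3 rotation matrix whose columns are the frame's x, y, z axes.
In Python, from cell import bot, imaging gives the robot as it stands.
- The arm moves only by the shell command python3 -m creep 'ROWS' [OPENING]. ROWS is JSON, a list of rows, each an object of numbers: "tx", "ty", "tz": the shift along the tool's x, y, z in units of 30 mm (1.0 is 30 mm); "ax", "ay", "az": the turn, a rotation vector about the tool's x, y, z in degrees. A call has 1 to 5 rows; each row shifts and turns the commanded pose from where the row before left it, along the tool's axes as they then stand; what a row does not reach is not made up. A row lasts 1/10 s, in which the tool goes at most 50 mm and 8.59 degrees, less where a joint would pass 70% of its speed; a pose out of reach is approached as far as the arm can. A call is refused whole if a number of a shift passes 1 or a number of a turn 8.59, either way. A call with a gripper value outside its range is refused whole. OPENING is the finger opening in mm, from 0 to 85.4, set as the call begins (- or left out, the last holds). The fingers move at their own pace and stop on an object; the grip force is fixed at half the most. Time passes only in rows, so rows that do not move let the fingers close. It gives the time, the measured TCP pose, the force, the opening and the grip force at its end, in the units of the state.
- bot.read_state(): the state, without advancing time (a new reading comes with each control period).
- imaging.get_image(name): name is "scene" or "top" or "wrist"; returns the picture (400x640x3 uint8, red, green, blue); there is no depth.
- imaging.calibration(name): a dict with "fx", "fy", "cx", "cy" (pixels), "distortion" ([k1, k2, p1, p2, k3] as OpenCV has them; the pictures are not rectified), "T" (4x4, takes a point from camera to world coordinates). Camera axes: x right, y down, z forward; pixel columns grow to the right and rows downward; lengths in m; the calibration is good to about 2 mm. A picture is of the moment at which its call begins: read the wrist's pose just before it. calibration takes no time and is no camera call; for the wrist camera it gives the pose at the moment of the call.
- bot.sign_off(): hands the job in; it is judged then, once.
The state is a dict: "time_s": time; "joints": joint angles; "qd": joint speeds; "effort": joint torques, N m; "position": TCP position; "eef_rot": TCP orientation; "contact_force": force on the tool from outside, world axes, zero at the start; "moment": the same for the moment, N m; "gripper_width": opening from 0.0 (shut) to 1.0 (fully open); "grip_force": force on a finger pad.
Only numpy, scipy, OpenCV 4.12 (cv2) and the standard library are available. Lean on these libraries where they do the work, as an engineer would, in place of code of your own. Each camera call takes 0.05 s, during which the arm holds its last target. There are 200 camera calls.

## Working session

There is one attempt and no reset: what is moved stays moved. The work goes in short steps, Python scripts to look and compute and a shell command to move; the robot and the scene stay as the last step left them, time stands still between calls to the robot, and variables do not carry over. Pictures are saved under pics/ and viewed, at most 10 in all, crops included, and the job is handed in when it is done.

```bash
mkdir -p pics; ls
cat > h.py <<'E'
import numpy as np, cv2
from cell import bot, imaging
def grab(n,f=None):
    c=imaging.calibration(n); im=imaging.get_image(n)
    if f: cv2.imwrite('pics/'+f,im[:,:,::-1])
    return im,c
def ray(c,uv,z):
    K=np.array([[c['fx'],0,c['cx']],[0,c['fy'],c['cy']],[0,0,1]])
    p=cv2.undistortPoints(np.array(uv,float).reshape(-1,1,2),K,np.array(c['distortion'],float)).reshape(-1,2)
    T=np.array(c['T']); d=np.c_[p,np.ones(len(p))]@T[:3,:3].T; o=T[:3,3]
    return o+d*((z-o[2])/d[:,2])[:,None]
E
python3 - <<'E'
from h import *
for n in ['scene','top']:
    im,c=grab(n,n+'1.png'); print(n,np.round(c['T'],3).tolist(),c['fx'])
s=bot.read_state(); print(s['time_s'],s['position'],np.round(s['eef_rot'],3).tolist())
E
```

```text
pics
scene [[0.773, -0.372, 0.515, -0.127], [-0.634, -0.423, 0.647, -0.772], [-0.023, -0.826, -0.563, 0.716], [0.0, 0.0, 0.0, 1.0]] 499.88043830961584
top [[0.001, -0.995, 0.096, 0.379], [-1.0, -0.001, -0.005, 0.004], [0.006, -0.096, -0.995, 1.034], [0.0, 0.0, 0.0, 1.0]] 510.04769496656417
0.1 [0.19633409 0.59291591 0.24738591] [[-0.949, 0.314, -0.001], [0.314, 0.949, -0.002], [-0.0, -0.002, -1.0]]
```

View pics/top1.png

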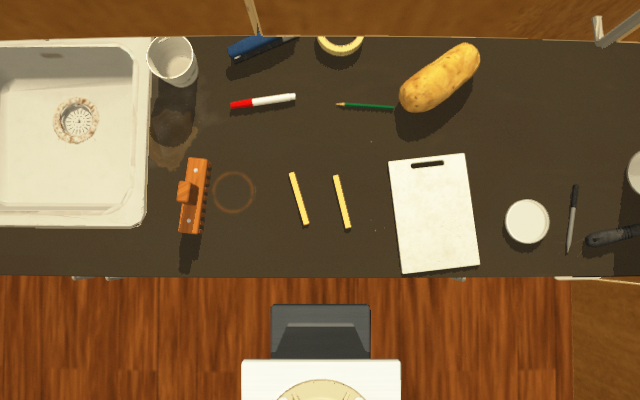

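View pics/scene1.png

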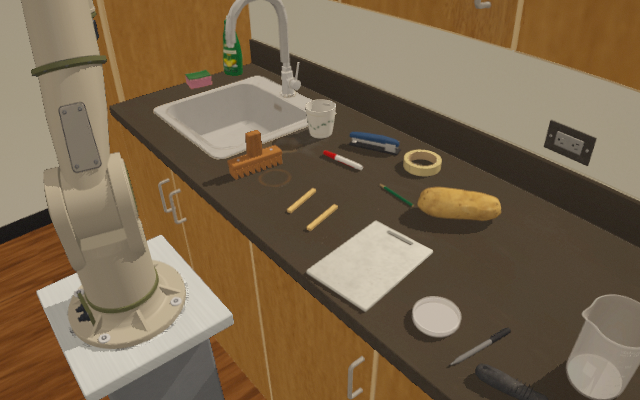

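The top view shows the rake at about (193,195), the sticks at (299,198) and (342,202), and the board at (434,213). The scene view agrees: the rake is standing upright, at about (255,155).

Run:
```python
from h import *
im=cv2.cvtColor(cv2.imread('pics/top1.png'),cv2.COLOR_BGR2HSV); c=imaging.calibration('top')
def comp(roi,lo,hi,z,name):
    u0,v0,u1,v1=roi; m=np.zeros(im.shape[:2],np.uint8)
    m[v0:v1,u0:u1]=cv2.inRange(im,lo,hi)[v0:v1,u0:u1]
    cs=cv2.findContours(m,cv2.RETR_EXTERNAL,cv2.CHAIN_APPROX_NONE)[0]; k=max(cs,key=cv2.contourArea)
    P=ray(c,k.reshape(-1,2),z)[:,:2].astype(np.float32)
    b=cv2.boxPoints(cv2.minAreaRect(P*1000)); e=[b[1]-b[0],b[2]-b[1]]; e=max(e,key=np.linalg.norm)
    r=cv2.minAreaRect(P*1000)
    print(name,np.round(r[0],1),np.round(r[1],1),'long axis deg from x',round(float(np.degrees(np.arctan2(e[1],e[0])))%180,1),cv2.boundingRect(k))
comp((275,160,320,235),(15,80,120),(35,255,255),.008,'left')
comp((322,165,362,240),(15,80,120),(35,255,255),.008,'right')
comp((380,145,490,280),(0,0,130),(180,70,255),.009,'board')
comp((170,150,215,240),(3,120,60),(18,255,255),.044,'rake')
# grip top: bright part left in image; mark corner picks from enlarged crop
raw=cv2.imread('pics/top1.png')[145:245,160:230]
sc=cv2.imread('pics/scene1.png')[120:185,215:295]
a=cv2.resize(raw,None,fx=5.5,fy=5.5,interpolation=cv2.INTER_CUBIC);b=cv2.resize(sc,None,fx=5,fy=5,interpolation=cv2.INTER_CUBIC)
o=np.zeros((550,795,3),np.uint8);o[:,:385]=a[:550];o[:325,390:790]=b;cv2.imwrite('pics/crop.png',o)
```

```text
left [477.7  44.4] [111.1  13.3] long axis deg from x 16.7 (289, 172, 21, 53)
right [471.6 -42.3] [111.6  13.3] long axis deg from x 13.8 (333, 174, 19, 55)
board [ 448.5 -228.3] [229.6 159.6] long axis deg from x 6.6 (388, 153, 92, 121)
rake [486.4 252.8] [167.2  87.8] long axis deg from x 1.3 (170, 150, 45, 85)
```

View pics/crop.png

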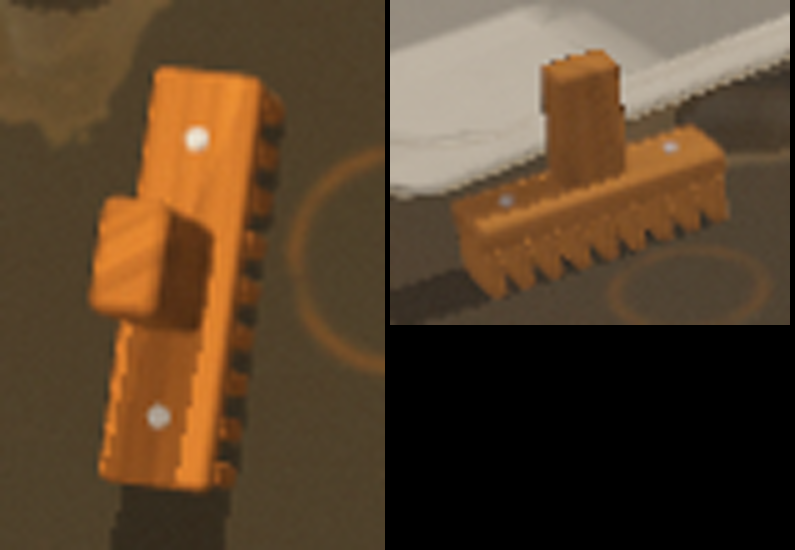

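The crop shows both screws and the grip top clearly in each view. I'll triangulate those, taking top pixels (195.6,170), (188.6,220.5) and grip (183.6,191.5), and the matching scene pixels.

```bash
cat >> h.py <<'E'
def tri(c1,u1,c2,u2):
    A=[];B=[]
    for c,u in((c1,u1),(c2,u2)):
        o=np.array(c['T'])[:3,3]; d=ray(c,[u],0)[0]-o; d/=np.linalg.norm(d); M=np.eye(3)-np.outer(d,d); A.append(M);B.append(M@o)
    return np.linalg.lstsq(np.vstack(A),np.hstack(B),rcond=None)[0]
def goto(p,yaw=None):
    "tool-frame shift (units of 30mm) from current pose to world p; az deg to make tool y lie along yaw+90"
    s=bot.read_state(); R=np.array(s['eef_rot']); d=R.T@(np.array(p)-s['position'])/.03
    print('t',round(s['time_s'],2),'pos',np.round(s['position'],4),'shift',np.round(d,2),'F',np.round(s['contact_force'],1))
    if yaw is not None:
        v=R.T@np.array([-np.sin(np.radians(yaw)),np.cos(np.radians(yaw)),0]); a=np.degrees(np.arctan2(-v[0],v[1])); a=(a+90)%180-90
        print('az',round(a,2),'tilt',np.round(R[:,2],3))
E
python3 - <<'E'
from h import *
t=imaging.calibration('top');s=imaging.calibration('scene')
f=lambda x,y,k,a,b:(a+x/k-.4,b+y/k-.4)
T=lambda x,y:f(x,y,5.5,160,145); S=lambda x,y:f(x-390,y,5,215,120)
a=tri(t,T(196,138),s,S(670,147));b=tri(t,T(158,416),s,S(507,200));g=tri(t,T(130,256),s,S(580,67))
print(a,b,(a+b)/2,g)
yaw=np.degrees(np.arctan2(*(a-b)[1::-1]));print('yaw',yaw)
print(ray(t,[T(196,138),T(158,416)],.044),ray(t,[T(130,256)],.113))
goto([g[0],g[1],.21],yaw)
E
```

```text
[0.52963569 0.24716642 0.04349762] [0.43023801 0.25801693 0.04394812] [0.47993685 0.25259168 0.04372287] [0.48023218 0.25222436 0.10848477]
yaw -6.229886085852373
[[0.52952469 0.24706545 0.044     ]
 [0.42996087 0.25817955 0.044     ]] [[0.47949192 0.25117138 0.113     ]]
t 0.1 pos [0.1963 0.5929 0.2474] shift [-12.55  -7.8    1.26] F [-0.3  1.  -0.4]
az -12.09 tilt [-0.001 -0.002 -1.   ]
```

```bash
python3 -m creep '[{"az":-6.05},{"az":-6.05},{"tx":-0.9,"ty":-0.85},{"tx":-0.9,"ty":-0.85},{"tx":-0.9,"ty":-0.85}]' 85; python3 -m creep '[{"tx":-0.9,"ty":-0.85},{"tx":-0.9,"ty":-0.85},{"tx":-0.9,"ty":-0.85},{"tx":-0.9,"ty":-0.85},{"tx":-0.9,"ty":-0.85}]'; python3 -c "
from h import *
goto([.480,.252,.21],-6.2)"
```

```text
t 0.1 pos [0.1963 0.5929 0.2474] shift [-12.55  -7.81   1.26] F [-0.3  1.  -0.4]
az -12.12 tilt [-0.001 -0.002 -1.   ]invalid input at $[0]: expected keys tx, ty, tz, ax, ay, az
invalid input at $[0]: expected keys tx, ty, tz, ax, ay, az
```

All six keys are required.

```bash
python3 -m creep '[{"tx":0,"ty":0,"tz":0,"ax":0,"ay":0,"az":-6.05},{"tx":0,"ty":0,"tz":0,"ax":0,"ay":0,"az":-6.05},{"tx":-0.9,"ty":-0.85,"tz":0,"ax":0,"ay":0,"az":0},{"tx":-0.9,"ty":-0.85,"tz":0,"ax":0,"ay":0,"az":0},{"tx":-0.9,"ty":-0.85,"tz":0,"ax":0,"ay":0,"az":0}]' 85; python3 -m creep '[{"tx":-0.9,"ty":-0.85,"tz":0,"ax":0,"ay":0,"az":0},{"tx":-0.9,"ty":-0.85,"tz":0,"ax":0,"ay":0,"az":0},{"tx":-0.9,"ty":-0.85,"tz":0,"ax":0,"ay":0,"az":0},{"tx":-0.9,"ty":-0.85,"tz":0,"ax":0,"ay":0,"az":0},{"tx":-0.9,"ty":-0.85,"tz":0,"ax":0,"ay":0,"az":0}]'; python3 -c "
from h import *
goto([.480,.252,.21],-6.2)"
```

```text
time_s: 0.6
position: [0.2692, 0.5072, 0.2476]
eef_rot: [[-0.994, 0.108, -0.0], [0.108, 0.994, -0.001], [0.0, -0.001, -1.0]]
contact_force: [0.3, 0.1, -0.1]
gripper_width: 0.998
grip_force: 0.0
time_s: 1.1
position: [0.3897, 0.3656, 0.248]
eef_rot: [[-0.994, 0.108, -0.0], [0.108, 0.994, -0.0], [0.0, -0.0, -1.0]]
contact_force: [0.8, -0.3, -0.2]
gripper_width: 0.992
grip_force: 0.0
t 1.1 pos [0.3897 0.3656 0.248 ] shift [-3.4  -3.44  1.27] F [ 0.8 -0.3 -0.2]
az -0.02 tilt [-0. -0. -1.]
```

```bash
python3 -m creep '[{"tx":-0.84,"ty":-0.85,"tz":0.3,"ax":0,"ay":0,"az":0},{"tx":-0.84,"ty":-0.85,"tz":0.3,"ax":0,"ay":0,"az":0},{"tx":-0.84,"ty":-0.85,"tz":0.3,"ax":0,"ay":0,"az":0},{"tx":-0.84,"ty":-0.85,"tz":0.3,"ax":0,"ay":0,"az":0},{"tx":0,"ty":0,"tz":0,"ax":0,"ay":0,"az":0}]'; python3 -c "
from h import *
grab('wrist','w1.png');goto([.480,.252,.08],-6.2)"
```

```text
time_s: 1.6
position: [0.4808, 0.2486, 0.2107]
eef_rot: [[-0.993, 0.117, -0.001], [0.117, 0.993, -0.004], [0.0, -0.004, -1.0]]
contact_force: [0.5, 0.4, 0.5]
gripper_width: 1.0
grip_force: 0.0
t 1.65 pos [0.4794 0.2515 0.2113] shift [-0.02  0.03  4.38] F [-0.4  0.6 -1.1]
az -0.35 tilt [-0.001 -0.002 -1.   ]
```

View pics/w1.png

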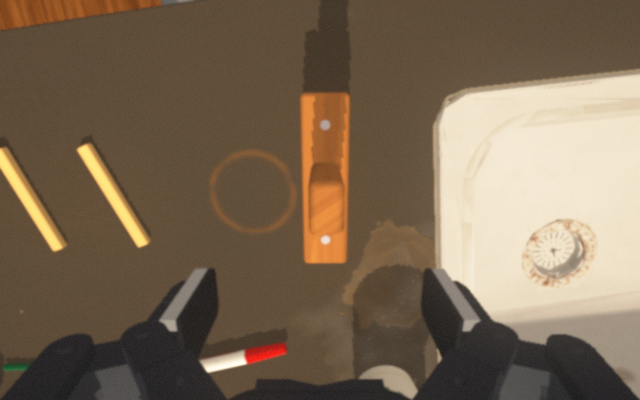

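The wrist view shows the rake's axis vertical at column 325, square with the fingers, and the grip between them. I'll descend and close.

```bash
python3 -m creep '[{"tx":0,"ty":0,"tz":0.87,"ax":0,"ay":0,"az":0},{"tx":0,"ty":0,"tz":0.87,"ax":0,"ay":0,"az":0},{"tx":0,"ty":0,"tz":0.87,"ax":0,"ay":0,"az":0},{"tx":0,"ty":0,"tz":0.87,"ax":0,"ay":0,"az":0},{"tx":0,"ty":0,"tz":0.87,"ax":0,"ay":0,"az":0}]'; python3 -m creep '[{"tx":0,"ty":0,"tz":0,"ax":0,"ay":0,"az":0},{"tx":0,"ty":0,"tz":0,"ax":0,"ay":0,"az":0},{"tx":0,"ty":0,"tz":0,"ax":0,"ay":0,"az":0},{"tx":0,"ty":0,"tz":0,"ax":0,"ay":0,"az":0},{"tx":0,"ty":0,"tz":0,"ax":0,"ay":0,"az":0}]' 0;python3 -m creep '[{"tx":0,"ty":0,"tz":0,"ax":0,"ay":0,"az":0},{"tx":0,"ty":0,"tz":0,"ax":0,"ay":0,"az":0},{"tx":0,"ty":0,"tz":0,"ax":0,"ay":0,"az":0},{"tx":0,"ty":0,"tz":0,"ax":0,"ay":0,"az":0},{"tx":0,"ty":0,"tz":0,"ax":0,"ay":0,"az":0}]'; python3 -c "
from h import *
goto([.480,.252,.08],6.6)"
```

```text
time_s: 2.15
position: [0.4773, 0.2561, 0.0808]
eef_rot: [[-0.994, 0.106, -0.0], [0.106, 0.994, 0.001], [0.0, 0.001, -1.0]]
contact_force: [-0.3, 0.4, 0.3]
gripper_width: 0.998
grip_force: 0.0
time_s: 2.65
position: [0.479, 0.2552, 0.0832]
eef_rot: [[-0.994, 0.108, 0.002], [0.108, 0.994, 0.001], [-0.002, 0.002, -1.0]]
contact_force: [-0.7, -0.9, 5.0]
gripper_width: 0.269
grip_force: 63.6
time_s: 3.15
position: [0.479, 0.2552, 0.0832]
eef_rot: [[-0.994, 0.108, 0.002], [0.108, 0.994, 0.001], [-0.002, 0.002, -1.0]]
contact_force: [-1.7, -1.2, 7.3]
gripper_width: 0.271
grip_force: 63.7
t 3.15 pos [0.479  0.2552 0.0832] shift [-0.05 -0.1   0.11] F [-1.7 -1.2  7.3]
az -12.82 tilt [ 0.002  0.001 -1.   ]
```

Gripped: opening is about 23 mm, and it is pressing on the worktop with about 7 N. I'll raise it about 3 mm, turn it to match the board edge, and move it up to the sticks.

```bash
python3 -m creep '[{"tx":0,"ty":0,"tz":-0.17,"ax":0,"ay":0,"az":0},{"tx":0,"ty":0,"tz":0,"ax":0,"ay":0,"az":-6.4},{"tx":0,"ty":0,"tz":0,"ax":0,"ay":0,"az":-6.4},{"tx":0.33,"ty":-0.6,"tz":0,"ax":0,"ay":0,"az":0},{"tx":0.33,"ty":-0.6,"tz":0,"ax":0,"ay":0,"az":0}]'; python3 -m creep '[{"tx":0.33,"ty":-0.8,"tz":0,"ax":0,"ay":0,"az":0},{"tx":0.33,"ty":-0.8,"tz":0,"ax":0,"ay":0,"az":0},{"tx":0,"ty":-0.8,"tz":0,"ax":0,"ay":0,"az":0},{"tx":0,"ty":-0.8,"tz":0,"ax":0,"ay":0,"az":0},{"tx":0,"ty":0,"tz":0,"ax":0,"ay":0,"az":0}]'
cat > ef.py <<'E'
from h import *
a=np.radians(6.6);e=np.array([np.cos(a),np.sin(a)]);n=np.array([-e[1],e[0]]);mid=np.array([.4485,-.2283])+.08*n
p=np.array(bot.read_state()['position'])[:2]-mid
print('along',p@e,'h',p@n)
goto([*(mid+.052*e+.046*n),.085],6.6)
E
python3 -c "
from ef import *
im,c=grab('wrist','w2.png')"
```

```text
time_s: 3.65
position: [0.4622, 0.2166, 0.0868]
eef_rot: [[-0.993, -0.116, -0.001], [-0.116, 0.993, -0.0], [0.001, -0.0, -1.0]]
contact_force: [-0.2, -1.4, -3.7]
gripper_width: 0.277
grip_force: 62.4
time_s: 4.15
position: [0.4541, 0.1152, 0.087]
eef_rot: [[-0.994, -0.109, -0.0], [-0.109, 0.994, -0.001], [0.0, -0.001, -1.0]]
contact_force: [0.6, 0.1, -3.0]
gripper_width: 0.275
grip_force: 62.6
along 0.04506955338146465 h 0.26060221198619227
t 4.15 pos [0.4541 0.1152 0.087 ] shift [-0.27 -7.15  0.08] F [ 0.6  0.1 -3. ]
az -0.32 tilt [-0.    -0.001 -1.   ]
```

View pics/w2.png

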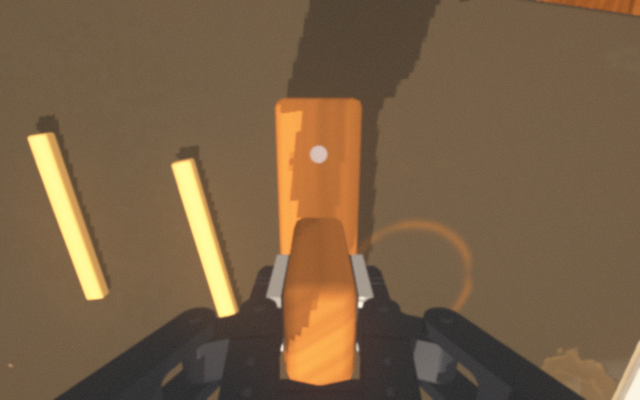

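The rake is carried upright. The sticks are to the left of it, spanning columns 30-105 and 173-237, and the bar covers their length. I'll push now.

```bash
python3 -m creep '[{"tx":-0.14,"ty":-0.5,"tz":0.04,"ax":0,"ay":0,"az":0},{"tx":-0.13,"ty":-0.5,"tz":0,"ax":0,"ay":0,"az":0},{"tx":0,"ty":-0.5,"tz":0,"ax":0,"ay":0,"az":0},{"tx":0,"ty":-0.5,"tz":0,"ax":0,"ay":0,"az":0},{"tx":0,"ty":-0.5,"tz":0,"ax":0,"ay":0,"az":0}]'; python3 -m creep '[{"tx":0,"ty":-0.4,"tz":0,"ax":0,"ay":0,"az":0},{"tx":0,"ty":-0.4,"tz":0,"ax":0,"ay":0,"az":0},{"tx":0,"ty":-0.4,"tz":0,"ax":0,"ay":0,"az":0},{"tx":0,"ty":-0.4,"tz":0,"ax":0,"ay":0,"az":0},{"tx":0,"ty":-0.4,"tz":0,"ax":0,"ay":0,"az":0}]';
python3 -c "
from ef import *
im,c=grab('top','t2.png'); cv2.imwrite('pics/t2c.png',cv2.resize(im[130:290,280:500,::-1],None,fx=3,fy=3))"
```

```text
time_s: 4.7
position: [0.4706, 0.0461, 0.0857]
eef_rot: [[-0.993, -0.116, -0.0], [-0.116, 0.993, 0.0], [0.0, 0.0, -1.0]]
contact_force: [-0.4, 0.2, -3.1]
gripper_width: 0.275
grip_force: 62.5
time_s: 5.2
position: [0.4776, -0.0148, 0.0857]
eef_rot: [[-0.993, -0.115, -0.0], [-0.115, 0.993, 0.0], [0.0, 0.0, -1.0]]
contact_force: [0.1, 0.3, -2.1]
gripper_width: 0.272
grip_force: 62.6
along 0.05344803238001625 h 0.12872568635096884
t 5.2 pos [ 0.4776 -0.0148  0.0857] shift [ 0.05 -2.76  0.02] F [ 0.1  0.3 -2.1]
az -0.01 tilt [-0.  0. -1.]
```

View pics/t2c.png

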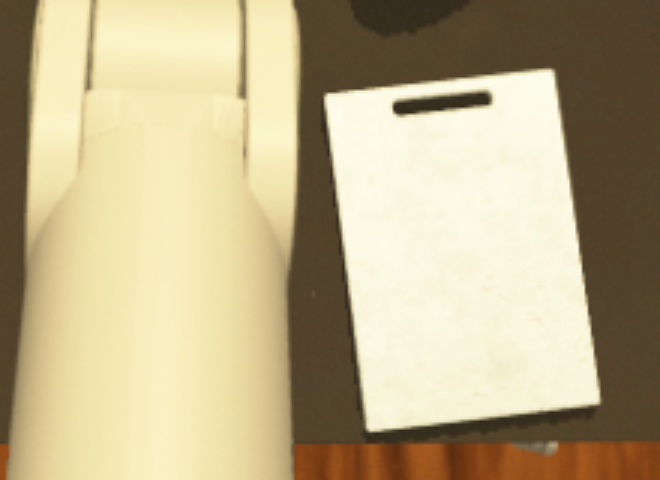

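The arm hides the sticks in the top view, and the board hasn't moved. I'll push on and check with the wrist camera.

```bash
python3 -m creep '[{"tx":0,"ty":-0.48,"tz":0,"ax":0,"ay":0,"az":0},{"tx":0,"ty":-0.48,"tz":0,"ax":0,"ay":0,"az":0},{"tx":0,"ty":-0.48,"tz":0,"ax":0,"ay":0,"az":0},{"tx":0,"ty":-0.48,"tz":0,"ax":0,"ay":0,"az":0},{"tx":0,"ty":-0.48,"tz":0,"ax":0,"ay":0,"az":0}]';
python3 -c "
from ef import *
im,c=grab('wrist','w3.png')"
```

```text
time_s: 5.75
position: [0.4858, -0.0861, 0.0857]
eef_rot: [[-0.993, -0.115, -0.0], [-0.115, 0.993, 0.0], [0.0, 0.0, -1.0]]
contact_force: [1.0, 0.8, -3.7]
gripper_width: 0.273
grip_force: 62.4
along 0.053402251366065544 h 0.056961377619978715
t 5.75 pos [ 0.4858 -0.0861  0.0857] shift [ 0.05 -0.37  0.02] F [ 1.   0.8 -3.7]
az -0.01 tilt [-0.  0. -1.]
```

View pics/w3.png

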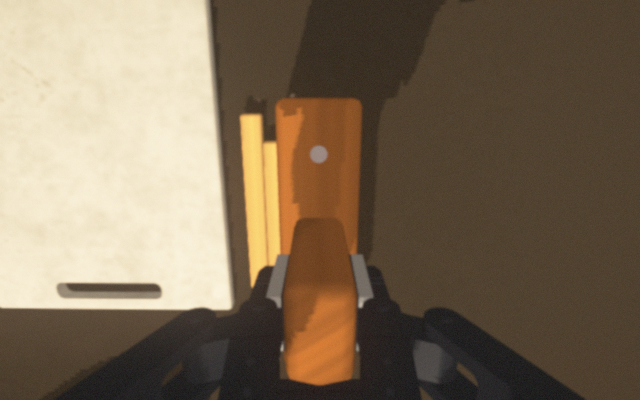

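The sticks are side by side ahead of the rake, with a gap of about 10 mm to the board. I'll finish slowly and watch the force.

```bash
python3 -m creep '[{"tx":0,"ty":-0.12,"tz":0,"ax":0,"ay":0,"az":0},{"tx":0,"ty":-0.12,"tz":0,"ax":0,"ay":0,"az":0},{"tx":0,"ty":-0.08,"tz":0,"ax":0,"ay":0,"az":0},{"tx":0,"ty":-0.08,"tz":0,"ax":0,"ay":0,"az":0},{"tx":0,"ty":0,"tz":0,"ax":0,"ay":0,"az":0}]';
python3 -c "
from ef import *
im,c=grab('wrist','w4.png')"
```

```text
time_s: 6.3
position: [0.4872, -0.0975, 0.0857]
eef_rot: [[-0.993, -0.115, -0.0], [-0.115, 0.993, -0.0], [0.0, -0.0, -1.0]]
contact_force: [-0.3, 0.5, -3.5]
gripper_width: 0.276
grip_force: 62.7
along 0.053437793848874475 h 0.04544405415110003
t 6.3 pos [ 0.4872 -0.0975  0.0857] shift [0.05 0.02 0.02] F [-0.3  0.5 -3.5]
az -0.01 tilt [-0. -0. -1.]
```

View pics/w4.png

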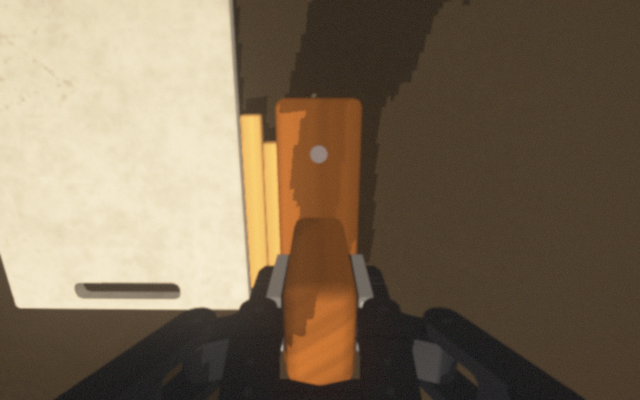

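The sticks are practically against the board, at about column 240-252. I'll add a 2 mm nudge.

```bash
python3 -m creep '[{"tx":0,"ty":-0.05,"tz":0,"ax":0,"ay":0,"az":0},{"tx":0,"ty":-0.02,"tz":0,"ax":0,"ay":0,"az":0},{"tx":0,"ty":0,"tz":0,"ax":0,"ay":0,"az":0}]'; python3 -m creep '[{"tx":0,"ty":0.04,"tz":0,"ax":0,"ay":0,"az":0},{"tx":0,"ty":0.04,"tz":0.04,"ax":0,"ay":0,"az":0},{"tx":0,"ty":0,"tz":0.04,"ax":0,"ay":0,"az":0},{"tx":0,"ty":0,"tz":0.03,"ax":0,"ay":0,"az":0},{"tx":0,"ty":0,"tz":0,"ax":0,"ay":0,"az":0}]'
```

```text
time_s: 6.65
position: [0.4873, -0.0986, 0.0857]
eef_rot: [[-0.993, -0.115, -0.0], [-0.115, 0.993, 0.001], [0.0, 0.001, -1.0]]
contact_force: [-1.3, 3.7, -1.0]
gripper_width: 0.274
grip_force: 62.7
time_s: 7.15
position: [0.4871, -0.0977, 0.0832]
eef_rot: [[-0.993, -0.114, 0.0], [-0.114, 0.993, -0.0], [-0.0, -0.0, -1.0]]
contact_force: [-4.9, 0.6, 9.4]
gripper_width: 0.272
grip_force: 63.8
```

The rake touched the board through the sticks (3.7 N), backed off, and now stands on the worktop. I'll release and rise.

```bash
python3 -m creep '[{"tx":0,"ty":0,"tz":-0.02,"ax":0,"ay":0,"az":0},{"tx":0,"ty":0,"tz":0,"ax":0,"ay":0,"az":0},{"tx":0,"ty":0,"tz":0,"ax":0,"ay":0,"az":0},{"tx":0,"ty":0,"tz":0,"ax":0,"ay":0,"az":0},{"tx":0,"ty":0,"tz":0,"ax":0,"ay":0,"az":0}]' 70; python3 -m creep '[{"tx":0,"ty":0,"tz":-0.5,"ax":0,"ay":0,"az":0},{"tx":0,"ty":0,"tz":-0.8,"ax":0,"ay":0,"az":0},{"tx":0,"ty":0,"tz":-0.9,"ax":0,"ay":0,"az":0},{"tx":0,"ty":0,"tz":-0.9,"ax":0,"ay":0,"az":0},{"tx":0,"ty":0,"tz":-0.9,"ax":0,"ay":0,"az":0}]'; python3 -m creep '[{"tx":0,"ty":0.9,"tz":-0.5,"ax":0,"ay":0,"az":0},{"tx":0,"ty":0.9,"tz":-0.5,"ax":0,"ay":0,"az":0},{"tx":0,"ty":0.9,"tz":0,"ax":0,"ay":0,"az":0},{"tx":0,"ty":0.9,"tz":0,"ax":0,"ay":0,"az":0},{"tx":0,"ty":0.9,"tz":0,"ax":0,"ay":0,"az":0}]'
python3 -m creep '[{"tx":0,"ty":0.9,"tz":0,"ax":0,"ay":0,"az":0},{"tx":0,"ty":0.9,"tz":0,"ax":0,"ay":0,"az":0},{"tx":0,"ty":0.9,"tz":0,"ax":0,"ay":0,"az":0},{"tx":0,"ty":0.9,"tz":0,"ax":0,"ay":0,"az":0},{"tx":0,"ty":0,"tz":0,"ax":0,"ay":0,"az":0}]'
python3 -c "
from ef import *
im,c=grab('top','t5.png'); a=cv2.resize(im[140:280,330:490,::-1],None,fx=4,fy=4);cv2.imwrite('pics/t5c.png',a)"
```

```text
time_s: 7.65
position: [0.4871, -0.0972, 0.0829]
eef_rot: [[-0.993, -0.115, -0.0], [-0.115, 0.993, -0.0], [0.0, -0.0, -1.0]]
contact_force: [-0.8, 0.1, -0.1]
gripper_width: 0.82
grip_force: 0.0
time_s: 8.15
position: [0.4869, -0.0973, 0.204]
eef_rot: [[-0.993, -0.114, -0.0], [-0.114, 0.993, -0.0], [0.0, -0.0, -1.0]]
contact_force: [1.5, -0.1, 0.0]
gripper_width: 0.819
grip_force: 0.0
time_s: 8.65
position: [0.4714, 0.0379, 0.2331]
eef_rot: [[-0.993, -0.115, 0.0], [-0.115, 0.993, 0.0], [-0.0, 0.0, -1.0]]
contact_force: [0.3, 0.1, -0.2]
gripper_width: 0.819
grip_force: 0.0
time_s: 9.15
position: [0.4582, 0.1484, 0.2327]
eef_rot: [[-0.993, -0.121, -0.001], [-0.121, 0.993, 0.001], [0.001, 0.001, -1.0]]
contact_force: [0.2, 0.0, -0.2]
gripper_width: 0.821
grip_force: 0.0
along 0.05295539351683376 h 0.29309387572542095
t 9.15 pos [0.4582 0.1484 0.2327] shift [ 0.08 -8.24  4.91] F [ 0.2  0.  -0.2]
az 0.33 tilt [-0.001  0.001 -1.   ]
```

View pics/t5c.png

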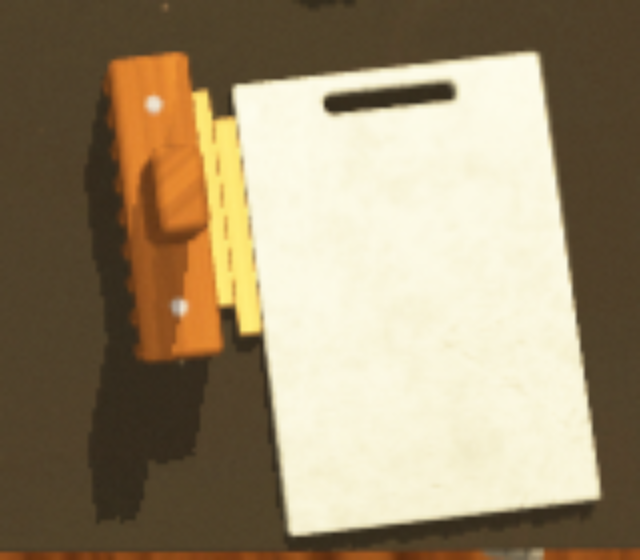

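The sticks lie side by side against the board (crop columns 195-260), parallel to its edge. The rake is upright and the arm is clear, so I'm handing in.

```bash
python3 -c "
from cell import bot
print(bot.sign_off())"
```

```text
the job is handed in; nothing more can be done
None
```

I handed the job in at about 9 s: in the last top view both sticks lie side by side against the board's long edge, parallel to it, the rake stands upright on its teeth, and the arm is clear of everything.

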